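# Line up the jar set for glazing

## Robot

A 6-joint arm with a two-finger parallel gripper is mounted at the origin on the work surface. World frame = base frame: x ahead of the robot, y to its left, z up, the work surface at z = 0. Lengths are in m, angles in rad, forces in N, time in s.
With the tool pointing down it reaches from about 0.225 to 0.875 m from the base axis. Payload 3.4 kg.
Tool frame: the origin (TCP) lies at the very end of the fingers, on their centre line; the grasp point (between the pads) lies 19 mm behind it; z points along the fingers, y is the direction in which the jaws open and shut (so a half turn about z gives the same grasp; the last joint's range is limited). The gripper opens to 85 mm and grips with 20 to 120 N. Pads are 22 mm wide; open, the fingers measure 114 mm over their backs; the gripper's body (76 mm by 85 mm) begins 54 mm behind the grasp point. The pads swing forward as they close: fully open they stand 13 mm farther back than shut.
Start: joints at [1.053, 0.276, 1.505, -0, 1.361, -0.121], TCP at [0.222, 0.53, 0.231] pointing down, gripper open.
Joint ranges: [-2.89, 2.89], [-0.75, 2.08], [0.22, 2.7], [-1.18, 4.32], [0.11, 2.71], [-2.7, 2.7]. Speed limits (rad/s): [2.57, 2.57, 3.14, 3.14, 3.14, 3.14].

## Interface

Orientations are given as a unit quaternion [w, x, y, z].
In Python, from rig import get_state, get_image, calibration, sign_off gives the robot as it stands. The module is installed in compiled form; this text tells all that it offers.
- The arm moves only by the tool drive_tool, never from a script. Its argument "targets" is one flat list of numbers, 7 for each row, row after row: the turn, a rotation vector about the tool's x, y, z in degrees, then the shift along the tool's x, y, z in mm, then the opening, from 0 (shut) to 1 (fully open). In form: [wx, wy, wz, tx, ty, tz, fingers, wx, wy, wz, tx, ty, tz, fingers, ...]. A call has 1 to 12 rows; each row shifts and turns the commanded pose from where the row before left it, along the tool's axes as they then stand; what a row does not reach is not made up. A row lasts 1/8 s, in which the tool goes at most 62.5 mm and 10.7 degrees, less where a joint would pass 70% of its speed; a pose out of reach is approached as far as the arm can. A call is refused whole if a number of a shift passes 62.5 or a number of a turn 10.7, either way. A call with a gripper value outside its range is refused whole. The fingers move at their own pace and stop on an object; "grip_force" is the grip in N (left out, the last holds). Time passes only in rows, so rows that do not move let the fingers close. It gives the time, the measured TCP pose, the force and the opening at its end, in the units of the state.
- get_state(): the state, without advancing time (a new reading comes with each control period).
- get_image(name): name is "scene" or "top"; returns the picture (480x640x3 uint8, red, green, blue); there is no depth.
- calibration(name): a dict with "mtx" (3x3 intrinsics, pixels), "world_to_cam" (4x4, takes a point from world to camera coordinates). Camera axes: x right, y down, z forward; pixel columns grow to the right and rows downward; lengths in m; the calibration is good to about 2 mm. A picture is of the moment at which its call begins. calibration takes no time and is no camera call.
- sign_off(): hands the job in, once; it reports no verdict.
The state is a dict: "clock": time; "qpos": joint angles; "qd": joint speeds; "effort": joint torques, N m; "position": TCP position; "ee_rot": TCP orientation; "contact_force": force on the tool from outside, world axes, zero at the start; "moment": the same for the moment, N m; "width": finger opening in m.
Only numpy, scipy, OpenCV 4.12 (cv2) and the standard library are available. Lean on these libraries where they do the work, as an engineer would, in place of code of your own. Each camera call takes 0.05 s, during which the arm holds its last target.

## Task

Line up this set of terracotta jars on the ware board for glazing: the biggest already stands at one end, so put the other four in the row beside it, getting steadily smaller away from the big one, each upright and centred on its own round bat. Set them down gently, and leave the big jar and the glaze tub where they stand.

Things in the scene. Friction and masses are not known exactly. Their poses are not given: they have to be found in the camera images.
- jar_37: the smallest of the four loose terracotta jars: a plain round open-topped straight-sided jar with two thin pale lines round it, outside diameter 37 mm, 62 mm high, wall 4.5 mm, floor 6 mm; stands upright on the bench at the start (its foot at height 0). Origin: centre of its underside; z up along its axis.
- jar_46: the second smallest of the four loose terracotta jars: a plain round open-topped straight-sided jar with two thin pale lines round it, outside diameter 46 mm, 78 mm high, wall 4.5 mm, floor 6 mm; stands upright on the bench at the start (its foot at height 0). Origin: centre of its underside; z up along its axis.
- jar_55: the second largest of the four loose terracotta jars: a plain round open-topped straight-sided jar with two thin pale lines round it, outside diameter 55 mm, 94 mm high, wall 4.5 mm, floor 6 mm; stands upright on the bench at the start (its foot at height 0). Origin: centre of its underside; z up along its axis.
- jar_64: the largest of the four loose terracotta jars: a plain round open-topped straight-sided jar with two thin pale lines round it, outside diameter 64 mm, 110 mm high, wall 4.5 mm, floor 6 mm; stands upright on the bench at the start (its foot at height 0). Origin: centre of its underside; z up along its axis.
- bat_a: one of four identical round dark wooden bats (discs 86 mm across, 6 mm thick), fixed in a straight row, about 100 mm apart, along the middle of a pale wooden ware board (680 x 130 mm, 15 mm thick, lying on the bench, its long side roughly left to right). Origin: centre of its underside, which lies on the board at 15 mm height, so a jar on the bat stands 21 mm above the bench. The letters tell nothing about the order along the row.
- bat_b: one of four identical round dark wooden bats (discs 86 mm across, 6 mm thick), fixed in a straight row, about 100 mm apart, along the middle of a pale wooden ware board (680 x 130 mm, 15 mm thick, lying on the bench, its long side roughly left to right). Origin: centre of its underside, which lies on the board at 15 mm height, so a jar on the bat stands 21 mm above the bench. The letters tell nothing about the order along the row.
- bat_c: one of four identical round dark wooden bats (discs 86 mm across, 6 mm thick), fixed in a straight row, about 100 mm apart, along the middle of a pale wooden ware board (680 x 130 mm, 15 mm thick, lying on the bench, its long side roughly left to right). Origin: centre of its underside, which lies on the board at 15 mm height, so a jar on the bat stands 21 mm above the bench. The letters tell nothing about the order along the row.
- bat_d: one of four identical round dark wooden bats (discs 86 mm across, 6 mm thick), fixed in a straight row, about 100 mm apart, along the middle of a pale wooden ware board (680 x 130 mm, 15 mm thick, lying on the bench, its long side roughly left to right). Origin: centre of its underside, which lies on the board at 15 mm height, so a jar on the bat stands 21 mm above the bench. The letters tell nothing about the order along the row.
- big_jar: the biggest jar of the set, same terracotta, 100 mm across, 130 mm high; already stands on the board itself (no bat under it) at one end of the row, its axis about 120 mm from the nearest bat's centre; which end varies. Loose; it stays where it is. Origin: centre of its underside.
- tub: a white plastic glaze tub with a grey lid, 80 mm across, 86 mm high, standing on the board at the other end of the row, about 120 mm from the nearest bat's centre. Loose; it stays where it is. Origin: centre of its underside.

How it is judged:
At the end, for the whole second after the job is handed in: each of the four jars stands upright (within 0.1 rad) and still on its own bat, its axis within 13 mm of the bat's centre; counted from the big jar the order is 64, 55, 46, 37 mm; the big jar and the tub are within 20 mm of where they were (((horizontal distance between jar_37 and bat_a below 0.013 m and z of jar_37 in the frame of bat_a between 0.003 and 0.01 m) or (horizontal distance between jar_37 and bat_b below 0.013 m and z of jar_37 in the frame of bat_b between 0.003 and 0.01 m) or (horizontal distance between jar_37 and bat_c below 0.013 m and z of jar_37 in the frame of bat_c between 0.003 and 0.01 m) or (horizontal distance between jar_37 and bat_d below 0.013 m and z of jar_37 in the frame of bat_d between 0.003 and 0.01 m)) and horizontal distance between jar_37 and big_jar above 0.37 m and angle between each of jar_37, jar_46, jar_55, jar_64's own z axis and vertical below 0.1 rad and linear speed of each of jar_37, jar_46, jar_55, jar_64 below 0.02 m/s and ((horizontal distance between jar_46 and bat_a below 0.013 m and z of jar_46 in the frame of bat_a between 0.003 and 0.01 m) or (horizontal distance between jar_46 and bat_b below 0.013 m and z of jar_46 in the frame of bat_b between 0.003 and 0.01 m) or (horizontal distance between jar_46 and bat_c below 0.013 m and z of jar_46 in the frame of bat_c between 0.003 and 0.01 m) or (horizontal distance between jar_46 and bat_d below 0.013 m and z of jar_46 in the frame of bat_d between 0.003 and 0.01 m)) and horizontal distance between jar_46 and big_jar between 0.27 and 0.37 m and ((horizontal distance between jar_55 and bat_a below 0.013 m and z of jar_55 in the frame of bat_a between 0.003 and 0.01 m) or (horizontal distance between jar_55 and bat_b below 0.013 m and z of jar_55 in the frame of bat_b between 0.003 and 0.01 m) or (horizontal distance between jar_55 and bat_c below 0.013 m and z of jar_55 in the frame of bat_c between 0.003 and 0.01 m) or (horizontal distance between jar_55 and bat_d below 0.013 m and z of jar_55 in the frame of bat_d between 0.003 and 0.01 m)) and horizontal distance between jar_55 and big_jar between 0.17 and 0.27 m and ((horizontal distance between jar_64 and bat_a below 0.013 m and z of jar_64 in the frame of bat_a between 0.003 and 0.01 m) or (horizontal distance between jar_64 and bat_b below 0.013 m and z of jar_64 in the frame of bat_b between 0.003 and 0.01 m) or (horizontal distance between jar_64 and bat_c below 0.013 m and z of jar_64 in the frame of bat_c between 0.003 and 0.01 m) or (horizontal distance between jar_64 and bat_d below 0.013 m and z of jar_64 in the frame of bat_d between 0.003 and 0.01 m)) and horizontal distance between jar_64 and big_jar below 0.17 m and distance of each of big_jar, tub from where it was at the start of the episode below 0.02 m); the robot touches nothing.
It fails at once if the big jar is pushed more than 20 mm from its place or tipped (distance of big_jar from where it was at the start of the episode above 0.02 m or angle between big_jar's own z axis and vertical above 0.2 rad).
It fails at once if the tub is pushed more than 20 mm from its place or tipped (distance of tub from where it was at the start of the episode above 0.02 m or angle between tub's own z axis and vertical above 0.2 rad).
It fails at once if a jar is banged or pressed onto a bat with over 40 N (contact force between any of jar_37, jar_46, jar_55, jar_64 and bat_a above 40 N or contact force between any of jar_37, jar_46, jar_55, jar_64 and bat_b above 40 N or contact force between any of jar_37, jar_46, jar_55, jar_64 and bat_c above 40 N or contact force between any of jar_37, jar_46, jar_55, jar_64 and bat_d above 40 N).
It fails at once if a jar is dropped or lands hard: faster than 0.35 m/s within the last 10 mm above a bat (a free fall of about 10 mm or more) ((horizontal distance between jar_37 and bat_a below 0.03 m and z of jar_37 in the frame of bat_a below 0.016 m and linear speed of jar_37 above 0.35 m/s) or (horizontal distance between jar_37 and bat_b below 0.03 m and z of jar_37 in the frame of bat_b below 0.016 m and linear speed of jar_37 above 0.35 m/s) or (horizontal distance between jar_37 and bat_c below 0.03 m and z of jar_37 in the frame of bat_c below 0.016 m and linear speed of jar_37 above 0.35 m/s) or (horizontal distance between jar_37 and bat_d below 0.03 m and z of jar_37 in the frame of bat_d below 0.016 m and linear speed of jar_37 above 0.35 m/s) or (horizontal distance between jar_46 and bat_a below 0.03 m and z of jar_46 in the frame of bat_a below 0.016 m and linear speed of jar_46 above 0.35 m/s) or (horizontal distance between jar_46 and bat_b below 0.03 m and z of jar_46 in the frame of bat_b below 0.016 m and linear speed of jar_46 above 0.35 m/s) or (horizontal distance between jar_46 and bat_c below 0.03 m and z of jar_46 in the frame of bat_c below 0.016 m and linear speed of jar_46 above 0.35 m/s) or (horizontal distance between jar_46 and bat_d below 0.03 m and z of jar_46 in the frame of bat_d below 0.016 m and linear speed of jar_46 above 0.35 m/s) or (horizontal distance between jar_55 and bat_a below 0.03 m and z of jar_55 in the frame of bat_a below 0.016 m and linear speed of jar_55 above 0.35 m/s) or (horizontal distance between jar_55 and bat_b below 0.03 m and z of jar_55 in the frame of bat_b below 0.016 m and linear speed of jar_55 above 0.35 m/s) or (horizontal distance between jar_55 and bat_c below 0.03 m and z of jar_55 in the frame of bat_c below 0.016 m and linear speed of jar_55 above 0.35 m/s) or (horizontal distance between jar_55 and bat_d below 0.03 m and z of jar_55 in the frame of bat_d below 0.016 m and linear speed of jar_55 above 0.35 m/s) or (horizontal distance between jar_64 and bat_a below 0.03 m and z of jar_64 in the frame of bat_a below 0.016 m and linear speed of jar_64 above 0.35 m/s) or (horizontal distance between jar_64 and bat_b below 0.03 m and z of jar_64 in the frame of bat_b below 0.016 m and linear speed of jar_64 above 0.35 m/s) or (horizontal distance between jar_64 and bat_c below 0.03 m and z of jar_64 in the frame of bat_c below 0.016 m and linear speed of jar_64 above 0.35 m/s) or (horizontal distance between jar_64 and bat_d below 0.03 m and z of jar_64 in the frame of bat_d below 0.016 m and linear speed of jar_64 above 0.35 m/s)).
It also fails if it takes over 120 s, if anything falls off the work surface, if the arm or the gripper's body presses on something with over 40 N, if the wrist force passes 120 N, or if a joint passes its speed limit or range.

## Working session

There is one attempt and no reset: what is moved stays moved. The work goes in short steps, Python scripts to look and compute and a tool call to move; the robot and the scene stay as the last step left them, time stands still between calls to the robot, and variables do not carry over. Pictures are saved under pics/ and viewed, and the job is handed in when it is done.

Besides the shell and the picture viewer there is one more tool, called by a JSON object that holds its "method" and its "body". drive_tool: Moves the arm, as the interface text tells. Its arguments: {"type":"object","properties":{"targets":{"type":"array"},"grip_force":{"type":"number"}},"required":["targets"]}

```bash
mkdir -p pics
python3 - <<'E'
from rig import *
import cv2
print(get_state())
for n in("scene","top"):
    cv2.imwrite(f"pics/{n}0.png",get_image(n)[:,:,::-1]); print(calibration(n))
E
```

```text
{'clock': 0.0, 'qpos': array([ 1.05298723e+00,  2.76592393e-01,  1.50614613e+00,  4.51558954e-05,
        1.36071249e+00, -1.20975370e-01]), 'qd': array([-0.00025591,  0.00039173, -0.0009422 ,  0.00107571, -0.00066898,
        0.00011449]), 'effort': array([-1.96586559e-03, -4.16778481e+01, -2.45803821e+01,  1.78482048e-05,
        1.11054821e-02,  2.64267840e-05]), 'position': array([0.22194616, 0.52985501, 0.23043603]), 'ee_rot': array([-3.12713488e-04,  1.97122054e-01,  9.80378515e-01, -8.75256085e-04]), 'contact_force': array([ 0.16513697,  0.58280386, -0.74777409]), 'moment': array([-0.0640123 ,  0.01660252, -0.05184946]), 'width': 0.08569064574854914}
{'mtx': array([[455.66428388,   0.        , 316.39412494],
       [  0.        , 455.66428388, 242.06348589],
       [  0.        ,   0.        ,   1.        ]]), 'world_to_cam': array([[ 0.22595235,  0.97411478, -0.00677709, -0.12241804],
       [ 0.82205883, -0.19440536, -0.53518767, -0.41128886],
       [-0.52265172,  0.11535574, -0.844706  ,  1.17319834],
       [ 0.        ,  0.        ,  0.        ,  1.        ]])}
{'mtx': array([[569.11637728,   0.        , 322.54764943],
       [  0.        , 569.11637728, 243.64184339],
       [  0.        ,   0.        ,   1.        ]]), 'world_to_cam': array([[ 0.01365218, -0.99970401, -0.02013753,  0.01462645],
       [-0.99516419, -0.01162548, -0.09753507,  0.51269922],
       [ 0.09727209,  0.02137172, -0.99502834,  1.21130884],
       [ 0.        ,  0.        ,  0.        ,  1.        ]])}
```

View pics/top0.png

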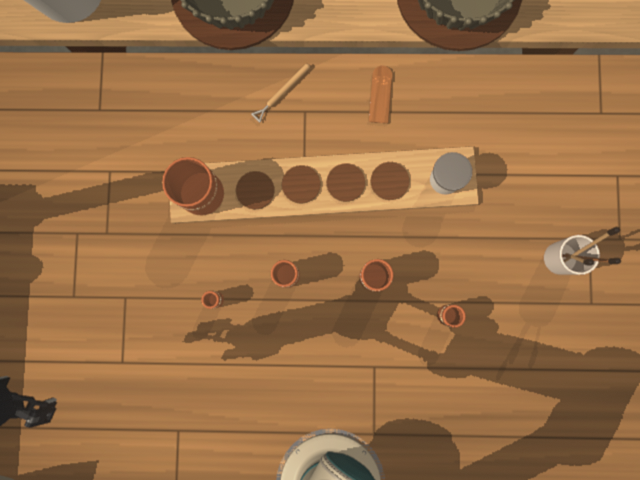

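View pics/scene0.png

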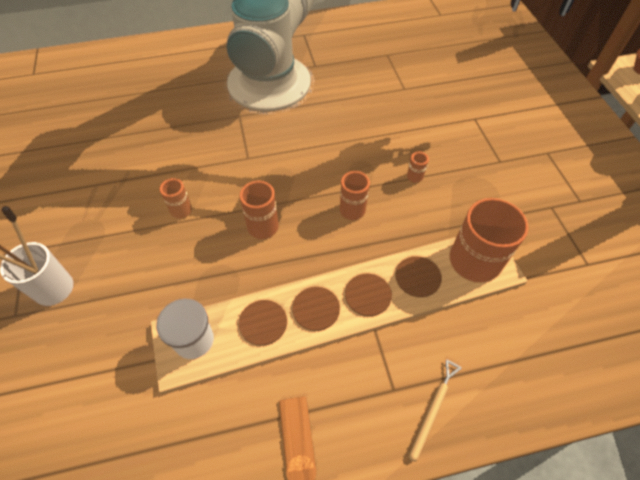

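The top view shows the big jar at (190,183), bats at about (255,190), (302,184), (346,182) and (390,181), and the tub at (452,172). The loose jars are at (211,299), (285,273), (377,275) and (452,315). I'll fit silhouettes next.

```bash
cat > h.py <<'E'
import numpy as np, cv2
from scipy.optimize import minimize
from rig import *
C={n:calibration(n) for n in("scene","top")}
def proj(n,P):
    c=C[n];P=np.atleast_2d(P);X=P@c["world_to_cam"][:3,:3].T+c["world_to_cam"][:3,3]
    u=X@c["mtx"].T;return u[:,:2]/u[:,2:]
def back(n,uv,z):
    c=C[n];R=c["world_to_cam"][:3,:3];t=c["world_to_cam"][:3,3]
    d=R.T@np.linalg.solve(c["mtx"],[uv[0],uv[1],1]);o=-R.T@t
    return (o+d*(z-o[2])/d[2])[:2]
A=np.linspace(0,2*np.pi,48,endpoint=False)
def circ(x,y,z,r): return np.c_[x+r*np.cos(A),y+r*np.sin(A),0*A+z]
def sil(n,x,y,z0,d,h):
    return cv2.convexHull(proj(n,np.r_[circ(x,y,z0,d/2),circ(x,y,z0+h,d/2)]).astype(np.float32))
S=8
def red(im):
    f=im.astype(float);r,g,b=f[...,0],f[...,1],f[...,2]
    return ((r-g)/(r+1)>0.38)
def fit(n,mask,xy,z0,d,h):
    u0=proj(n,[[*xy,z0+h/2]])[0].astype(int);w=70
    x0,y0=max(u0[0]-w,0),max(u0[1]-w,0)
    m=cv2.resize(mask[y0:y0+2*w,x0:x0+2*w].astype(np.float32),None,fx=S,fy=S,interpolation=cv2.INTER_LINEAR)
    def f(p):
        hull=sil(n,p[0],p[1],z0,d,h)-np.float32([x0-.5,y0-.5])
        k=np.zeros(m.shape,np.uint8);cv2.fillPoly(k,[np.round(hull*S).astype(np.int32)],1)
        return np.abs(k-m).sum()/k.sum()
    r=minimize(f,xy,method="Nelder-Mead",options=dict(initial_simplex=np.array([xy,[xy[0]+.008,xy[1]],[xy[0],xy[1]+.008]]),xatol=1e-4))
    return r.x,r.fun
E
python3 - <<'E'
from h import *
im={n:cv2.imread(f"pics/{n}0.png")[:,:,::-1] for n in C}
for n in C:
    cv2.imwrite(f"pics/m_{n}.png",red(im[n])*255)
t=cv2.imread("pics/top0.png")
cv2.imwrite("pics/crop.png",cv2.resize(t[140:340,150:500],None,fx=2.28,fy=2.28,interpolation=cv2.INTER_CUBIC))
cv2.imwrite("pics/mm.png",np.hstack([cv2.resize(cv2.imread(f"pics/m_{n}.png"),(400,300)) for n in C]))
G={37:(211,299),55:(285,273),64:(377,275),46:(452,315)}
for D,uv in G.items():
    xy=back("top",uv,.06)
    for n in C:
        print(D,n,[(d,*np.round(fit(n,red(im[n]),xy,0,d/1e3,h/1e3)[0],4),round(fit(n,red(im[n]),xy,0,d/1e3,h/1e3)[1],3)) for d,h in((37,62),(46,78),(55,94),(64,110)) if abs(d-D)<10])
E
```

```text
37 scene [(37, np.float64(0.3848), np.float64(0.2587), np.float64(3.251)), (46, np.float64(0.404), np.float64(0.2489), np.float64(2.345))]
37 top [(37, np.float64(0.3892), np.float64(0.2577), np.float64(1.004)), (46, np.float64(0.388), np.float64(0.2501), np.float64(0.998))]
55 scene [(46, np.float64(0.4386), np.float64(0.1009), np.float64(0.875)), (55, np.float64(0.4406), np.float64(0.1005), np.float64(0.474)), (64, np.float64(0.4354), np.float64(0.1001), np.float64(0.611))]
55 top [(46, np.float64(0.45), np.float64(0.0999), np.float64(0.557)), (55, np.float64(0.4457), np.float64(0.1001), np.float64(0.375)), (64, np.float64(0.4443), np.float64(0.0935), np.float64(0.538))]
64 scene [(55, np.float64(0.4368), np.float64(-0.089), np.float64(0.46)), (64, np.float64(0.4387), np.float64(-0.0891), np.float64(0.218))]
64 top [(55, np.float64(0.449), np.float64(-0.0921), np.float64(0.451)), (64, np.float64(0.4439), np.float64(-0.0917), np.float64(0.289))]
46 scene [(37, np.float64(0.3402), np.float64(-0.2518), np.float64(0.776)), (46, np.float64(0.3564), np.float64(-0.2503), np.float64(0.518)), (55, np.float64(0.3505), np.float64(-0.2489), np.float64(0.648))]
46 top [(37, np.float64(0.3614), np.float64(-0.2587), np.float64(1.216)), (46, np.float64(0.3626), np.float64(-0.2521), np.float64(0.872)), (55, np.float64(0.3623), np.float64(-0.2441), np.float64(0.877))][ WARN:0@0.996] global loadsave.cpp:1063 imwrite_ Unsupported depth image for selected encoder is fallbacked to CV_8U.
```

View pics/crop.png

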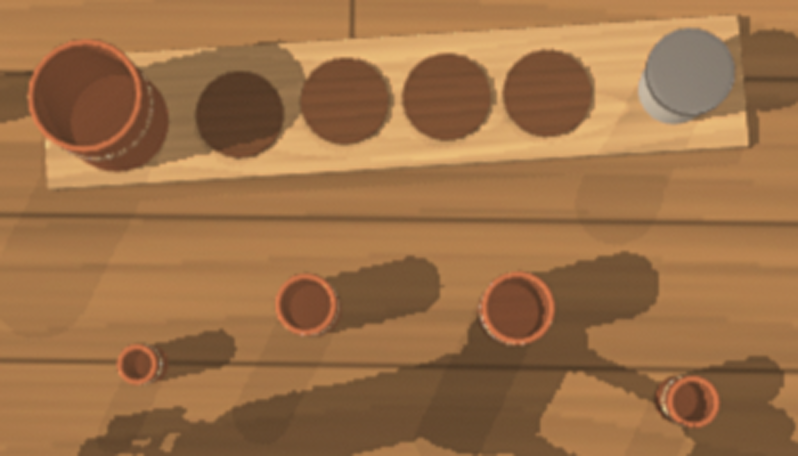

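View pics/mm.png

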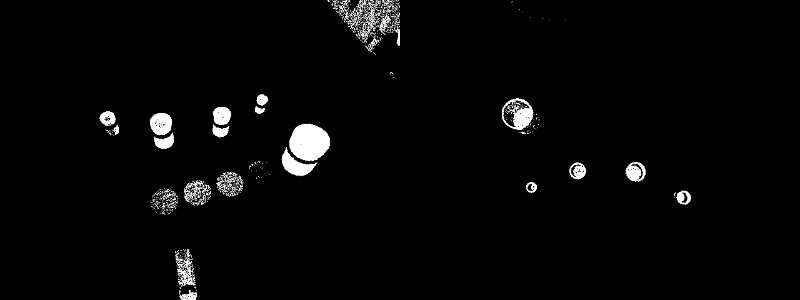

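```bash
cat >> h.py <<'E'
def red(im):
    l=cv2.cvtColor(cv2.GaussianBlur(np.ascontiguousarray(im),(3,3),0.6),cv2.COLOR_RGB2HSV).astype(int)
    m=((l[...,0]<=RH)|(l[...,0]>170))&(l[...,1]>85)
    m=cv2.morphologyEx(m.astype(np.uint8),cv2.MORPH_OPEN,np.ones((2,2)))
    n,L,st,_=cv2.connectedComponentsWithStats(cv2.morphologyEx(m,cv2.MORPH_CLOSE,np.ones((5,5))))
    o=np.zeros(m.shape,np.uint8)
    for i in range(1,n):
        if 40<st[i,4]<8000:
            c,_=cv2.findContours((L==i).astype(np.uint8),0,1)
            cv2.fillPoly(o,[cv2.convexHull(np.vstack(c))],1)
    return o
RH=9
E
python3 - <<'E'
from h import *
import h
im={n:cv2.imread(f"pics/{n}0.png")[:,:,::-1] for n in C}
H=cv2.cvtColor(np.ascontiguousarray(im["top"]),cv2.COLOR_RGB2HSV)
for p in((211,299),(211,294),(285,273),(285,262),(302,184),(255,190),(230,310),(150,300),(420,330),(452,315)): print(p,H[p[1],p[0]])
cv2.imwrite("pics/mm2.png",np.hstack([cv2.resize(red(im[n])*255,(400,300)) for n in C]))
E
```

```text
(211, 299) [ 11 155 125]
(211, 294) [ 11 152 116]
(285, 273) [ 11 155 122]
(285, 262) [ 10 159 157]
(302, 184) [ 12 147 120]
(255, 190) [ 13 142  88]
(230, 310) [ 15 142 172]
(150, 300) [ 15 143 173]
(420, 330) [ 14 141 168]
(452, 315) [ 10 154 119]
```

View pics/mm2.png

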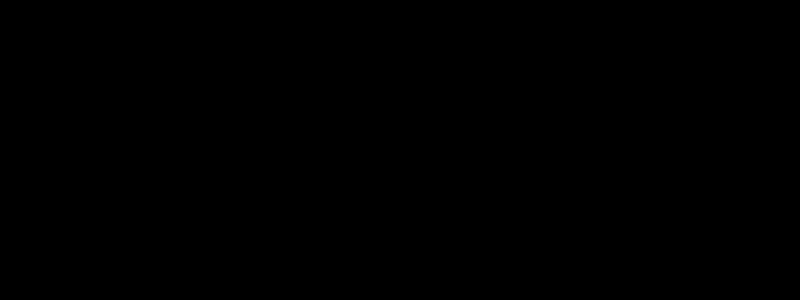

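```bash
sed -i 's/    l=cv2.cvtColor.*/    l=cv2.cvtColor(cv2.GaussianBlur(np.ascontiguousarray(im),(3,3),0.6).astype(np.float32)\/255,cv2.COLOR_RGB2HSV)/; s/    m=((l\[.*/    m=((l[...,0]<=RH)\&(l[...,1]>0.3))/; s/^RH=.*/RH=27/' h.py
python3 - <<'E'
from h import *
im={n:cv2.imread(f"pics/{n}0.png")[:,:,::-1] for n in C}
ms={n:red(im[n]) for n in C}
cv2.imwrite("pics/mm3.png",np.hstack([cv2.resize(ms[n]*255,(400,300)) for n in C]))
G={37:(211,299),55:(285,273),64:(377,275),46:(452,315)}
for D,uv in G.items():
    xy=back("top",uv,.06)
    for n in C:
        for d,h in((37,62),(46,78),(55,94),(64,110)):
            if d==D:
                x,f=fit(n,ms[n],xy,0,d/1e3,h/1e3);print(D,n,x.round(4),round(f,3))
for uv in((255,190),(302,184),(346,182),(390,181)):
    xy=back("top",uv,.021)
    for n in C:
        x,f=fit(n,ms[n],xy,.015,.086,.006);print(uv,n,x.round(4),round(f,3))
xy=back("top",(190,183),.145)
for n in C: print("big",n,fit(n,ms[n],xy,.015,.1,.13))
print("tub",back("top",(452,173),.101))
E
```

```text
37 scene [0.3882 0.2594] 3.638
37 top [0.3871 0.2547] 0.866
55 scene [0.4432 0.101 ] 0.538
55 top [0.4428 0.0975] 0.632
64 scene [ 0.442  -0.0878] 0.125
64 top [ 0.4416 -0.0939] 0.229
46 scene [ 0.3605 -0.2484] 0.202
46 top [ 0.3605 -0.2546] 0.875
(255, 190) scene [0.6337 0.1746] 2.594
(255, 190) top [0.6286 0.1707] 2.568
(302, 184) scene [0.6472 0.0733] 1.79
(302, 184) top [0.6429 0.0698] 1.934
(346, 182) scene [ 0.6512 -0.0256] 1.786
(346, 182) top [ 0.6477 -0.0297] 2.122
(390, 181) scene [ 0.6551 -0.1225] 0.832
(390, 181) top [ 0.6528 -0.1266] 1.256
big scene (array([0.62120519, 0.29422415]), np.float64(0.29189390978894286))
big top (array([0.62151554, 0.29035964]), np.float64(0.37275709118052364))
tub [ 0.65398061 -0.24450005]
```

View pics/mm3.png

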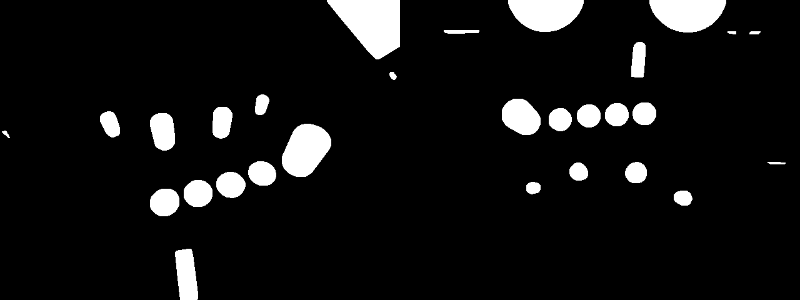

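{"method": "drive_tool", "body": {"targets": [0,0,9.6,0,0,0,1,0,0,9.6,0,0,0,1,0,0,9.6,0,0,0,1,0,0,9.6,0,0,0,1,0,0,9.6,0,0,0,1,0,0,9.6,0,0,0,1,0,0,9.7,0,0,0,1,0,0,0,-20,8,0,1,0,0,0,-45,16,0,1,0,0,0,-45,16,0,1,0,0,0,-45,16,0,1,0,0,0,-45,16,0,1]}}

```text
clock: 1.6
position: [0.2941, 0.3275, 0.2311]
ee_rot: [0.0, 0.706, 0.708, -0.0]
contact_force: [-0.2, -0.8, 0.2]
width: 0.0851
```

{"method": "drive_tool", "body": {"targets": [0,0,0,-42,15,0,1,0,0,0,-42,15,0,1,0,0,0,-42,15,0,1,0,0,0,-42,15,0,1,0,0,0,-42,15,0,1,0,0,0,-42,15,0,1,0,0,0,-42,15,0,1,0,0,0,-42,15,0,1,0,0,0,-42,14,0,1,0,0,0,-30,10,0,1,0,0,0,-13,4,0,1,0,0,0,0,0,0,1]}}

```text
clock: 3.1
position: [0.4411, -0.0911, 0.231]
ee_rot: [-0.001, 0.708, 0.707, -0.0]
contact_force: [-0.5, 1.0, -1.0]
width: 0.0852
```

Run:
```python
from h import *
print(get_state()["position"])
for n in C:
    i=get_image(n)[:,:,::-1].copy()
    cv2.imwrite(f"pics/{n}1.png",i)
```

```text
[ 0.44112855 -0.09106954  0.23103159]
```

View pics/scene1.png

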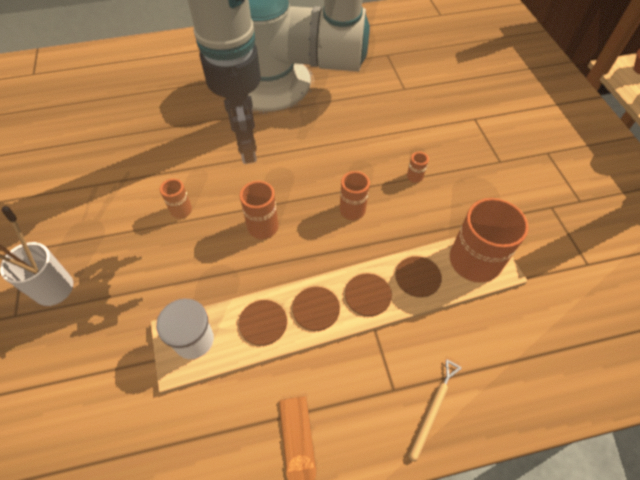

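The gripper stands above jar_64 (scene 260,205), so I descend.

{"method": "drive_tool", "body": {"targets": [0,0,0,0,0,30,1,0,0,0,0,0,35,1,0,0,0,0,0,35,1,0,0,0,0,0,35,1,0,0,0,0,0,20,1,0,0,0,0,0,10,1,0,0,0,0,0,0,1,0,0,0,0,0,0,0,0,0,0,0,0,0,0,0,0,0,0,0,0,0,0,0,0,0,0,0,0,0,0,0,0,0,0,0], "grip_force": 40}}

```text
clock: 4.7
position: [0.4428, -0.091, 0.0676]
ee_rot: [0.001, 0.707, 0.707, 0.001]
contact_force: [-1.2, 2.0, 5.8]
width: 0.0644
```

{"method": "drive_tool", "body": {"targets": [0,0,0,0,0,-5,0,0,0,0,0,0,-10,0,0,0,0,0,0,-20,0,0,0,0,0,0,-30,0,0,0,0,0,0,-15,0,0,0,0,0,0,-5,0,0,0,0,0,0,0,0]}}

```text
clock: 5.58
position: [0.4417, -0.0907, 0.1513]
ee_rot: [0.0, 0.707, 0.707, 0.0]
contact_force: [-0.1, -0.4, -2.7]
width: 0.0639
```

Run:
```python
from h import *
print(get_state()["position"],get_state()["width"])
i=[cv2.resize(get_image(n)[:,:,::-1],(400,300)) for n in C]
cv2.imwrite(f"pics/b2.png",np.hstack(i))
```

```text
[ 0.44169317 -0.09072761  0.15134205] 0.06389095342808812
```

View pics/b2.png

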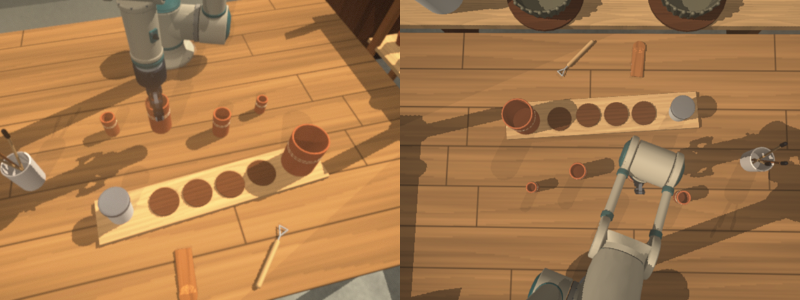

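{"method": "drive_tool", "body": {"targets": [0,0,0,15,11,0,0,0,0,0,30,22,0,0,0,0,0,34,24,0,0,0,0,0,34,24,0,0,0,0,0,34,24,0,0,0,0,0,34,24,0,0,0,0,0,34,24,0,0,0,0,0,25,18,0,0,0,0,0,15,11,0,0,0,0,0,8,7,0,0,0,0,0,0,0,0,0,0,0,0,0,0,0,0]}}

```text
clock: 7.18
position: [0.6304, 0.1711, 0.1513]
ee_rot: [-0.0, 0.708, 0.707, -0.001]
contact_force: [-0.5, -0.2, -2.5]
width: 0.064
```

Run:
```python
from h import *
print(get_state()["position"],get_state()["width"])
i=[get_image(n)[:,:,::-1] for n in C]
cv2.imwrite(f"pics/b3.png",np.hstack([cv2.resize(i[0][160:400,280:600],(400,300)),cv2.resize(i[1][100:340,120:440],(400,300))]))
```

```text
[0.63035603 0.17111253 0.15127952] 0.06400340886827713
```

View pics/b3.png

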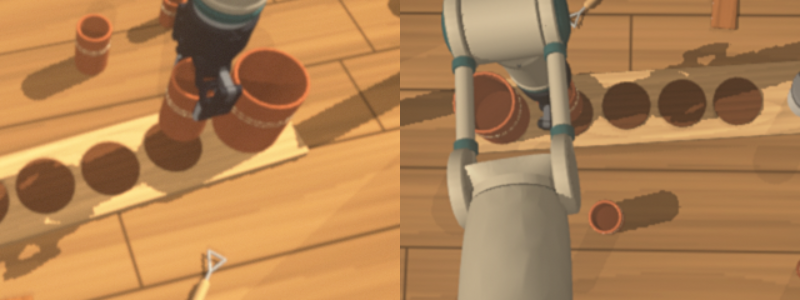

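{"method": "drive_tool", "body": {"targets": [0,0,0,1,0,10,0,0,0,0,0,0,20,0,0,0,0,0,0,15,0,0,0,0,0,0,8,0,0,0,0,0,0,5,0,0,0,0,0,0,2,0,0,0,0,0,0,2,0,0,0,0,0,0,0,0,0,0,0,0,0,0,0]}}

```text
clock: 8.4
position: [0.6312, 0.1731, 0.0896]
ee_rot: [0.0, 0.707, 0.707, 0.0]
contact_force: [0.9, -0.3, -1.8]
width: 0.0637
```

{"method": "drive_tool", "body": {"targets": [0,0,0,0,0,1,0,0,0,0,0,0,0,0]}}

```text
clock: 8.65
position: [0.6313, 0.1731, 0.0886]
ee_rot: [0.0, 0.707, 0.707, 0.0]
contact_force: [0.4, 0.6, -1.5]
width: 0.0639
```

{"method": "drive_tool", "body": {"targets": [0,0,0,0,0,1,0,0,0,0,0,0,0,0]}}

```text
clock: 8.9
position: [0.6313, 0.1732, 0.0886]
ee_rot: [0.0, 0.707, 0.707, 0.001]
contact_force: [-2.3, -0.2, 5.1]
width: 0.0641
```

{"method": "drive_tool", "body": {"targets": [0,0,0,0,0,0,0.5,0,0,0,0,0,0,1,0,0,0,0,0,0,1,0,0,0,0,0,0,1,0,0,0,0,0,-10,1,0,0,0,0,0,-30,1,0,0,0,0,0,-50,1,0,0,0,0,0,-40,1,0,0,0,0,0,-15,1,0,0,0,0,0,0,1]}}

```text
clock: 10.15
position: [0.6313, 0.1732, 0.233]
ee_rot: [0.0, 0.707, 0.707, 0.001]
contact_force: [-0.4, -0.1, -0.1]
width: 0.0856
```

{"method": "drive_tool", "body": {"targets": [0,0,0,-7,-18,0,1,0,0,0,-15,-40,0,1,0,0,0,-18,-45,0,1,0,0,0,-18,-45,0,1,0,0,0,-10,-25,0,1,0,0,0,-6,-15,0,1,0,0,0,0,0,0,1]}}

```text
clock: 11.02
position: [0.4422, 0.099, 0.2315]
ee_rot: [-0.001, 0.707, 0.707, -0.0]
contact_force: [0.9, -0.3, 0.7]
width: 0.0852
```

Run:
```python
from h import *
print(get_state()["position"],get_state()["width"])
i={n:get_image(n) for n in C}
for n in C:
    m=red(i[n]); print(n,fit(n,m,(.631,.173),.021,.064,.110),fit(n,m,(.443,.099),0,.055,.094))
j=[i[n][:,:,::-1] for n in C]
cv2.imwrite(f"pics/b4.png",np.hstack([cv2.resize(j[0][100:400,200:600],(400,300)),cv2.resize(j[1][100:340,120:440],(400,300))]))
```

```text
[0.44215521 0.0990433  0.23148124] 0.08524069052640226
scene (array([0.64512122, 0.24038123]), np.float64(2.7359460214458524)) (array([0.44340772, 0.10174014]), np.float64(0.873304022679171))
top (array([0.62993291, 0.17185896]), np.float64(3.1719632570395393)) (array([0.56520788, 0.22262648]), np.float64(1.3117496555796102))
```

View pics/b4.png

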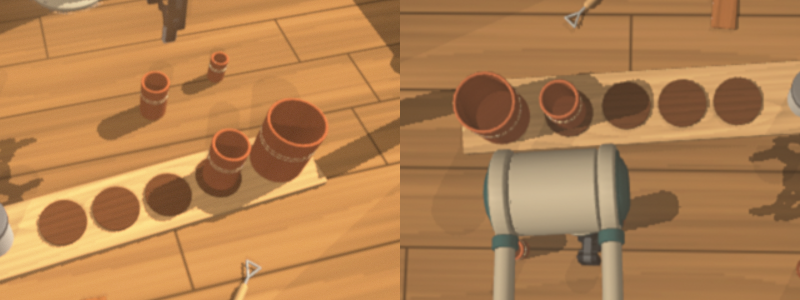

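Jar_64 stands on its bat beside the big jar. Next I pick up jar_55, directly below.

{"method": "drive_tool", "body": {"targets": [0,0,0,0,0,35,1,0,0,0,0,0,40,1,0,0,0,0,0,40,1,0,0,0,0,0,36,1,0,0,0,0,0,20,1,0,0,0,0,0,10,1,0,0,0,0,0,0,1,0,0,0,0,0,0,0,0,0,0,0,0,0,0,0,0,0,0,0,0,0,0,0,0,0,0,0,0,0,0,0,0,0,0,0]}}

```text
clock: 12.62
position: [0.444, 0.0993, 0.0524]
ee_rot: [0.001, 0.707, 0.707, 0.001]
contact_force: [-0.3, 0.3, 6.4]
width: 0.0535
```

{"method": "drive_tool", "body": {"targets": [0,0,0,0,0,-5,0,0,0,0,0,0,-10,0,0,0,0,0,0,-20,0,0,0,0,0,0,-30,0,0,0,0,0,0,-15,0,0,0,0,0,0,-5,0,0,0,0,0,0,0,0]}}

```text
clock: 13.5
position: [0.4427, 0.0992, 0.1364]
ee_rot: [0.0, 0.707, 0.707, 0.0]
contact_force: [-0.1, -0.7, -2.5]
width: 0.054
```

{"method": "drive_tool", "body": {"targets": [0,0,0,-1,10,0,0,0,0,0,-3,25,0,0,0,0,0,-5,35,0,0,0,0,0,-5,40,0,0,0,0,0,-5,40,0,0,0,0,0,-5,30,0,0,0,0,0,-3,15,0,0,0,0,0,-1,7,0,0,0,0,0,0,0,0,0,0,0,0,0,0,0,0]}}

```text
clock: 14.75
position: [0.6438, 0.0714, 0.1364]
ee_rot: [-0.0, 0.707, 0.707, -0.0]
contact_force: [0.1, -0.8, -1.3]
width: 0.0541
```

Run:
```python
from h import *
print(get_state()["position"],get_state()["width"])
i={n:get_image(n) for n in C}
j=[i[n][:,:,::-1] for n in C]
cv2.imwrite(f"pics/b5.png",np.hstack([cv2.resize(j[0][100:400,200:600],(400,300)),cv2.resize(j[1][100:340,120:440],(400,300))]))
```

```text
[0.64379694 0.07137379 0.13640906] 0.054142804357831455
```

View pics/b5.png

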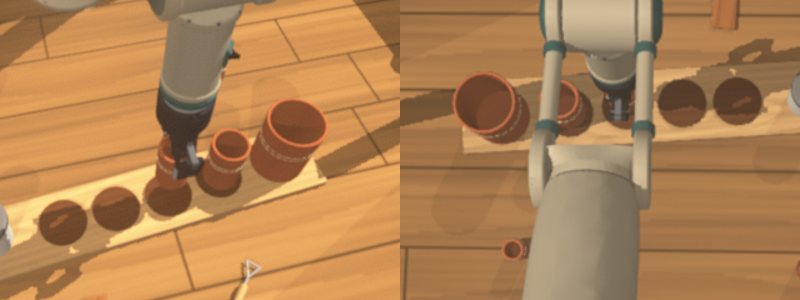

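{"method": "drive_tool", "body": {"targets": [0,0,0,0,1,10,0,0,0,0,0,0,20,0,0,0,0,0,0,15,0,0,0,0,0,0,8,0,0,0,0,0,0,5,0,0,0,0,0,0,2,0,0,0,0,0,0,2,0,0,0,0,0,0,1,0,0,0,0,0,0,0,0]}}

```text
clock: 15.98
position: [0.6461, 0.0711, 0.0735]
ee_rot: [0.0, 0.707, 0.707, 0.0]
contact_force: [-0.1, 0.4, -1.7]
width: 0.0537
```

{"method": "drive_tool", "body": {"targets": [0,0,0,0,0,1,0,0,0,0,0,0,0,0]}}

```text
clock: 16.23
position: [0.6462, 0.0711, 0.0734]
ee_rot: [0.0, 0.707, 0.707, 0.0]
contact_force: [-1.2, -0.4, 5.2]
width: 0.0532
```

{"method": "drive_tool", "body": {"targets": [0,0,0,0,0,0,0.5,0,0,0,0,0,0,1,0,0,0,0,0,0,1,0,0,0,0,0,0,1,0,0,0,0,0,-10,1,0,0,0,0,0,-30,1,0,0,0,0,0,-50,1,0,0,0,0,0,-40,1,0,0,0,0,0,-25,1,0,0,0,0,0,-4,1]}}

```text
clock: 17.48
position: [0.6471, 0.0711, 0.2343]
ee_rot: [0.002, 0.707, 0.707, 0.002]
contact_force: [0.5, -0.4, 0.1]
width: 0.0854
```

{"method": "drive_tool", "body": {"targets": [0,0,0,-20,-18,0,1,0,0,0,-35,-31,0,1,0,0,0,-40,-35,0,1,0,0,0,-40,-35,0,1,0,0,0,-40,-35,0,1,0,0,0,-40,-35,0,1,0,0,0,-40,-35,0,1,0,0,0,-35,-31,0,1,0,0,0,-20,-18,0,1,0,0,0,-12,-12,0,1,0,0,0,0,0,0,1]}}

```text
clock: 18.85
position: [0.3597, -0.2508, 0.2304]
ee_rot: [-0.001, 0.708, 0.706, 0.0]
contact_force: [0.7, -0.2, -0.1]
width: 0.0854
```

Run:
```python
from h import *
print(get_state()["position"],get_state()["width"])
i={n:get_image(n) for n in C}
for n in C: print(fit(n,red(i[n]),(.36,-.251),0,.046,.078))
j=[i[n][:,:,::-1] for n in C]
cv2.imwrite(f"pics/b6.png",np.hstack([cv2.resize(j[0][100:400,150:550],(400,300)),cv2.resize(j[1][100:400,120:520],(400,300))]))
```

```text
[ 0.35971944 -0.25081964  0.23035023] 0.08540328200062985
(array([ 0.36031523, -0.24817548]), np.float64(0.3205118372005361))
(array([ 0.36018596, -0.25375625]), np.float64(0.07630862921300499))
```

View pics/b6.png

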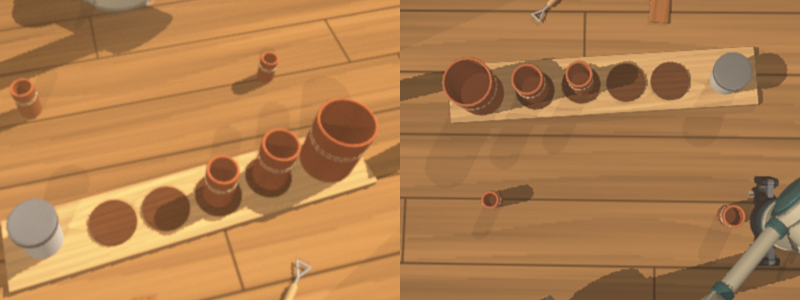

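{"method": "drive_tool", "body": {"targets": [0,0,0,0,0,37,1,0,0,0,0,0,45,1,0,0,0,0,0,45,1,0,0,0,0,0,40,1,0,0,0,0,0,20,1,0,0,0,0,0,10,1,0,0,0,0,0,0,1,0,0,0,0,0,0,0,0,0,0,0,0,0,0,0,0,0,0,0,0,0,0,0,0,0,0,0,0,0,0,0,0,0,0,0]}}

```text
clock: 20.45
position: [0.3613, -0.2512, 0.0352]
ee_rot: [0.001, 0.707, 0.707, 0.0]
contact_force: [0.3, 0.7, 6.1]
width: 0.0444
```

{"method": "drive_tool", "body": {"targets": [0,0,0,0,0,-5,0,0,0,0,0,0,-10,0,0,0,0,0,0,-20,0,0,0,0,0,0,-30,0,0,0,0,0,0,-15,0,0,0,0,0,0,-5,0,0,0,0,0,0,0,0]}}

```text
clock: 21.32
position: [0.3606, -0.2506, 0.1194]
ee_rot: [0.0, 0.707, 0.707, 0.0]
contact_force: [0.8, 0.0, -0.1]
width: 0.0446
```

{"method": "drive_tool", "body": {"targets": [0,0,0,15,0,0,0,0,0,0,35,0,0,0,0,0,0,45,0,0,0,0,0,0,45,0,0,0,0,0,0,40,15,0,0,0,0,0,28,30,0,0,0,0,0,12,40,0,0,0,0,0,4,44,0,0,0,0,0,0,45,0,0,0,0,0,0,45,0,0,0,0,0,0,38,0,0,0,0,0,0,20,0,0]}}

```text
clock: 22.82
position: [0.6388, -0.0257, 0.1177]
ee_rot: [-0.001, 0.707, 0.707, -0.0]
contact_force: [0.2, -0.6, -1.0]
width: 0.0445
```

{"method": "drive_tool", "body": {"targets": [0,0,0,0,8,0,0,0,0,0,0,4,0,0,0,0,0,0,0,0,0,0,0,0,0,0,0,0]}}

```text
clock: 23.32
position: [0.649, -0.0268, 0.1194]
ee_rot: [-0.0, 0.707, 0.707, -0.0]
contact_force: [0.2, 0.3, -0.2]
width: 0.0444
```

Run:
```python
from h import *
print(get_state()["position"],get_state()["width"])
i={n:get_image(n) for n in C}
j=[i[n][:,:,::-1] for n in C]
cv2.imwrite(f"pics/b7.png",np.hstack([cv2.resize(j[0][100:400,150:550],(400,300)),cv2.resize(j[1][100:400,120:520],(400,300))]))
```

```text
[ 0.64900419 -0.02679296  0.11943896] 0.04444388611824996
```

View pics/b7.png

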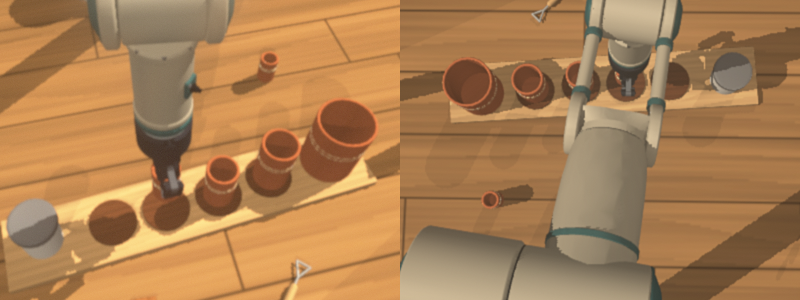

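{"method": "drive_tool", "body": {"targets": [0,0,0,0,0,10,0,0,0,0,0,0,20,0,0,0,0,0,0,15,0,0,0,0,0,0,8,0,0,0,0,0,0,5,0,0,0,0,0,0,2,0,0,0,0,0,0,2,0,0,0,0,0,0,1,0,0,0,0,0,0,0,0]}}

```text
clock: 24.55
position: [0.65, -0.0269, 0.0565]
ee_rot: [0.0, 0.707, 0.707, 0.0]
contact_force: [-0.0, 0.4, -1.5]
width: 0.0449
```

{"method": "drive_tool", "body": {"targets": [0,0,0,0,0,1,0,0,0,0,0,0,0,0]}}

```text
clock: 24.8
position: [0.6501, -0.0269, 0.0562]
ee_rot: [0.0, 0.707, 0.707, 0.0]
contact_force: [-0.9, 1.2, 4.6]
width: 0.0443
```

{"method": "drive_tool", "body": {"targets": [0,0,0,0,0,0,0.5,0,0,0,0,0,0,1,0,0,0,0,0,0,1,0,0,0,0,0,0,1,0,0,0,0,0,-10,1,0,0,0,0,0,-30,1,0,0,0,0,0,-50,1,0,0,0,0,0,-50,1,0,0,0,0,0,-30,1,0,0,0,0,0,-5,1]}}

```text
clock: 26.05
position: [0.6512, -0.0271, 0.2337]
ee_rot: [0.002, 0.707, 0.707, 0.002]
contact_force: [0.4, -0.1, -0.6]
width: 0.0853
```

{"method": "drive_tool", "body": {"targets": [0,0,0,0,-30,0,1,0,0,0,25,-45,0,1,0,0,0,35,-45,0,1,0,0,0,40,-40,0,1,0,0,0,45,-35,0,1,0,0,0,45,-30,0,1,0,0,0,45,-20,0,1,0,0,0,30,-12,0,1,0,0,0,12,-5,0,1,0,0,0,7,0,0,1,0,0,0,0,0,0,1]}}

```text
clock: 27.42
position: [0.3885, 0.2568, 0.2299]
ee_rot: [0.0, 0.707, 0.707, -0.0]
contact_force: [-0.7, -0.3, -0.3]
width: 0.0857
```

Run:
```python
from h import *
print(get_state()["position"],get_state()["width"])
i={n:get_image(n) for n in C}
for n in C: print(fit(n,red(i[n]),(.388,.257),0,.037,.062))
j=[i[n][:,:,::-1] for n in C]
cv2.imwrite(f"pics/b8.png",np.hstack([cv2.resize(j[0][100:400,150:550],(400,300)),cv2.resize(j[1][100:400,120:520],(400,300))]))
```

```text
[0.38853393 0.25680832 0.22990391] 0.08567317128900938
(array([0.38861428, 0.25934715]), np.float64(3.1468727837520984))
(array([0.38688053, 0.2545682 ]), np.float64(0.28331943748861776))
```

View pics/b8.png

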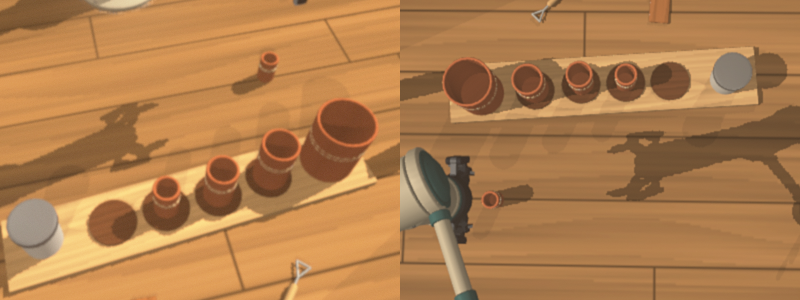

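{"method": "drive_tool", "body": {"targets": [0,0,0,0,0,37,1,0,0,0,0,0,45,1,0,0,0,0,0,45,1,0,0,0,0,0,45,1,0,0,0,0,0,26,1,0,0,0,0,0,10,1,0,0,0,0,0,0,1,0,0,0,0,0,0,0,0,0,0,0,0,0,0,0,0,0,0,0,0,0,0,0,0,0,0,0,0,0,0,0,0,0,0,0]}}

```text
clock: 29.02
position: [0.3886, 0.2576, 0.0233]
ee_rot: [0.0, 0.707, 0.707, 0.001]
contact_force: [-0.8, 0.3, 4.8]
width: 0.0363
```

{"method": "drive_tool", "body": {"targets": [0,0,0,0,0,-5,0,0,0,0,0,0,-10,0,0,0,0,0,0,-20,0,0,0,0,0,0,-30,0,0,0,0,0,0,-15,0,0,0,0,0,0,-5,0,0,0,0,0,0,0,0]}}

```text
clock: 29.9
position: [0.388, 0.2572, 0.1075]
ee_rot: [0.0, 0.707, 0.707, 0.0]
contact_force: [-0.1, 0.3, -0.5]
width: 0.0365
```

{"method": "drive_tool", "body": {"targets": [0,0,0,-20,0,0,0,0,0,0,-40,0,0,0,0,0,0,-45,0,0,0,0,0,0,-45,0,0,0,0,0,0,-45,0,0,0,0,0,0,-45,0,0,0,0,0,0,-45,10,0,0,0,0,0,-42,22,0,0,0,0,0,-30,34,0,0,0,0,0,-16,40,0,0,0,0,0,-6,40,0,0,0,0,0,-2,30,0,0]}}

```text
clock: 31.4
position: [0.5649, -0.1244, 0.1059]
ee_rot: [-0.001, 0.708, 0.707, -0.0]
contact_force: [-1.4, 0.2, 0.2]
width: 0.0363
```

{"method": "drive_tool", "body": {"targets": [0,0,0,0,30,0,0,0,0,0,0,30,0,0,0,0,0,0,20,0,0,0,0,0,0,10,0,0,0,0,0,0,0,0,0,0,0,0,0,0,0,0]}}

```text
clock: 32.15
position: [0.6527, -0.1238, 0.1069]
ee_rot: [-0.001, 0.707, 0.707, -0.0]
contact_force: [-0.0, 0.4, -1.4]
width: 0.0364
```

Run:
```python
from h import *
print(get_state()["position"],get_state()["width"])
i={n:get_image(n) for n in C}
j=[i[n][:,:,::-1] for n in C]
cv2.imwrite(f"pics/b9.png",np.hstack([cv2.resize(j[0][100:400,150:550],(400,300)),cv2.resize(j[1][100:400,120:520],(400,300))]))
```

```text
[ 0.65268186 -0.12375175  0.10690253] 0.036357071760556754
```

View pics/b9.png

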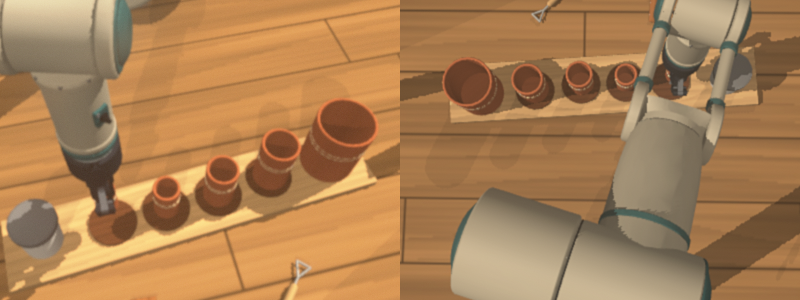

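{"method": "drive_tool", "body": {"targets": [0,0,0,0,1,10,0,0,0,0,0,0,20,0,0,0,0,0,0,15,0,0,0,0,0,0,8,0,0,0,0,0,0,5,0,0,0,0,0,0,2,0,0,0,0,0,0,2,0,0,0,0,0,0,1,0,0,0,0,0,0,0,0]}}

```text
clock: 33.38
position: [0.655, -0.1239, 0.0445]
ee_rot: [0.0, 0.707, 0.707, 0.0]
contact_force: [0.1, -0.1, -0.2]
width: 0.0366
```

{"method": "drive_tool", "body": {"targets": [0,0,0,0,0,1,0,0,0,0,0,0,0,0]}}

```text
clock: 33.62
position: [0.655, -0.124, 0.0444]
ee_rot: [0.0, 0.707, 0.707, 0.0]
contact_force: [-1.8, 0.6, 5.5]
width: 0.0365
```

Contact again. I release, lift, and pull back for a final check.

{"method": "drive_tool", "body": {"targets": [0,0,0,0,0,0,0.5,0,0,0,0,0,0,1,0,0,0,0,0,0,1,0,0,0,0,0,0,1,0,0,0,0,0,-10,1,0,0,0,0,0,-30,1,0,0,0,0,0,-50,1,0,0,0,0,0,-50,1,0,0,0,0,0,-40,1,0,0,0,0,0,-5,1]}}

```text
clock: 34.88
position: [0.6567, -0.1244, 0.2331]
ee_rot: [0.004, 0.707, 0.707, 0.002]
contact_force: [0.2, 0.7, -0.5]
width: 0.0857
```

{"method": "drive_tool", "body": {"targets": [0,0,0,0,-20,0,1,0,0,0,0,-40,0,1,0,0,0,0,-50,0,1,0,0,0,-10,-50,0,1,0,0,0,-30,-40,0,1,0,0,0,-40,-30,0,1,0,0,0,-40,-30,0,1,0,0,0,-40,0,0,1,0,0,0,-20,0,0,1,0,0,0,0,0,0,1,0,0,0,0,0,0,1]}}

```text
clock: 36.25
position: [0.3948, -0.3023, 0.2278]
ee_rot: [-0.001, 0.707, 0.707, 0.0]
contact_force: [-0.7, 0.9, 0.2]
width: 0.085
```

Run:
```python
from h import *
print(get_state()["position"],get_state()["width"])
i={n:get_image(n) for n in C}
b={64:(.631,.1727,.110),55:(.645,.0715,.094),46:(.6495,-.0276,.078),37:(.654,-.1245,.062)}
bat={"scene":[(.6337,.1746),(.6472,.0733),(.6512,-.0256),(.6551,-.1225)],"top":[(.6286,.1707),(.6429,.0698),(.6477,-.0297),(.6528,-.1266)]}
j={n:np.ascontiguousarray(i[n][:,:,::-1]) for n in C}
O=[]
for n,(y,x) in {"scene":(170,230),"top":(120,150)}.items():
    a=cv2.resize(j[n][y:y+230,x:x+300],None,fx=2.6,fy=2.6,interpolation=cv2.INTER_CUBIC)
    for (D,(X,Y,h)),(bx,by) in zip(b.items(),bat[n]):
        for c in (circ(bx,by,.021+h,D/2e3),circ(bx,by,.021,.043)):
            cv2.polylines(a,[np.int32((proj(n,c)+.5-[x,y])*2.6)],True,(0,255,0),1)
    cv2.imwrite(f"pics/fin_{n}.png",a)
```

```text
[ 0.39475387 -0.30226038  0.22775543] 0.08501212054502563
```

View pics/fin_scene.png

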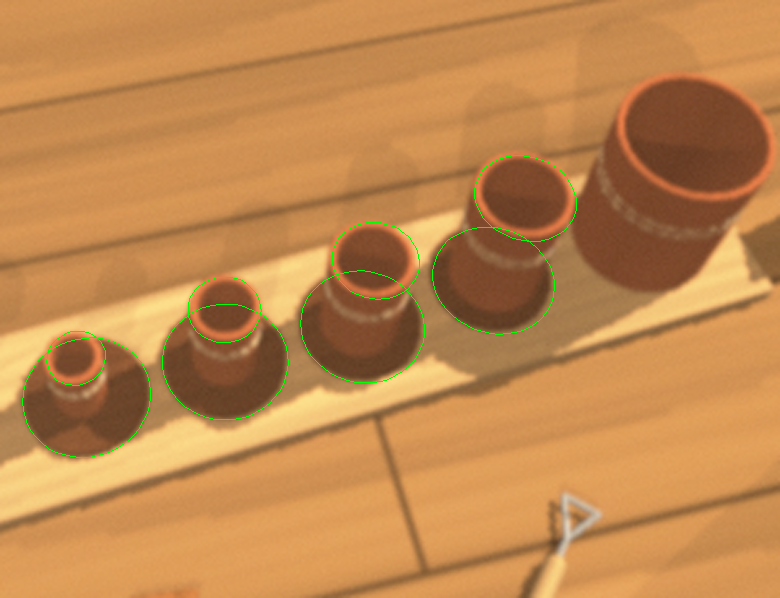

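View pics/fin_top.png

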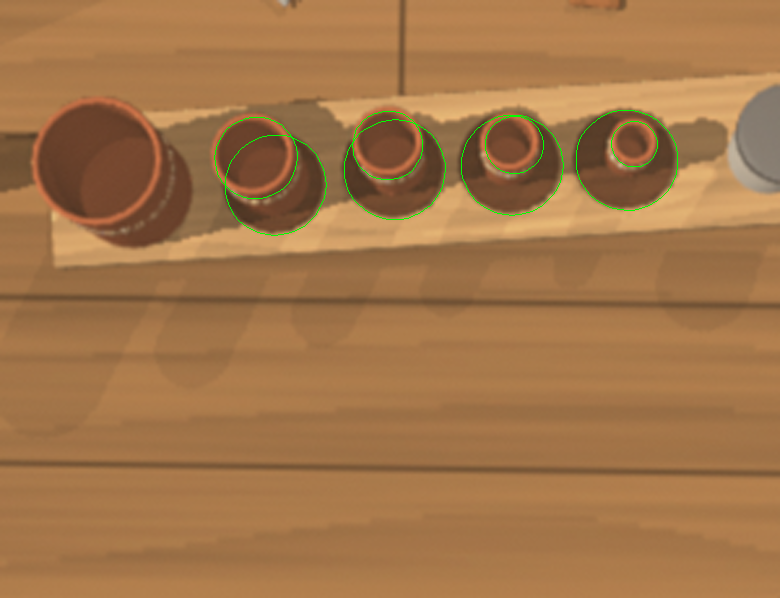

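In both views each rim lies within about 3 px (about 2–3 mm) of the ring drawn for a jar centred on its bat, for example the top-view rims at (255,157), (387,143), (512,143) and (634,143). All four jars look upright and the order is right. I'll check that the big jar and tub haven't moved, then hand in.

Run:
```python
from h import *
im=get_image("top");o=cv2.imread("pics/top0.png")[:,:,::-1]
g=lambda a:cv2.cvtColor(np.ascontiguousarray(a),cv2.COLOR_RGB2GRAY)
for nm,(x,y,w,h) in {"big":(163,155,62,60),"tub":(430,150,44,46)}.items():
    r=cv2.matchTemplate(g(im)[y-8:y+h+8,x-8:x+w+8],g(o)[y:y+h,x:x+w],cv2.TM_CCOEFF_NORMED)
    _,s,_,p=cv2.minMaxLoc(r);print(nm,"shift px",p[0]-8,p[1]-8,round(s,3))
print(sign_off())
```

```text
big shift px 0 0 1.0
tub shift px 0 0 0.999
the job is handed in; nothing more can be done
None
```

I placed the four jars on their bats in the order 64, 55, 46, 37 mm counting away from the big jar, and handed the job in at about 36 s on the robot clock. It reported no verdict.

- **Setting down:** I lowered each jar in 1 mm steps at the end until it touched. The wrist force read about 5 N at contact, then I let go and lifted clear.
- **Centring:** in the last pictures from both cameras, each jar's rim lay within about 2–3 mm of centred on its bat, and all four stood upright. I judged this by eye against drawn outlines, not by a numeric fit.
- **Big jar and tub:** matching the last top view against the first showed a shift of 0 px for both.
- **Checks that disagreed:** the two cameras differed by about 4–6 mm in absolute y (up to about 5 mm in x at the bats), so I used their mean. An automatic fit of jar_64 after placing it was unusable in the scene view, because its outline merged with its neighbours. I used the drawn outlines instead.

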